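# Stage a sample tube, then hold the roller mixer's sprung hood just below its balance point

### The arm

A 6-joint arm with a two-finger parallel gripper is mounted at the origin on a cart in front of the work surface, level with it; the furniture and walls round the work are solid. World frame = base frame: x ahead of the robot, y to its left, z up, the work surface at z = 0. Lengths are in m, angles in rad, forces in N, time in s.
With the tool pointing down it reaches from about 0.25 to 0.85 m from the base axis. Payload 12.5 kg.
Tool frame: the origin (TCP) lies between the finger pads; the fingertips stand 14 mm ahead of it and the grasp point (between the pads) lies 5 mm behind it; z points along the fingers, y is the direction in which the jaws open and shut (so a half turn about z gives the same grasp; the last joint's range is limited). The gripper opens to 93 mm and grips with 3 to 60 N. Pads are 15 mm wide; open, the fingers measure 128 mm over their backs; the gripper's body (75 mm by 188 mm) begins 65 mm behind the grasp point.
Start: joints at [-1.312, 0.351, 1.652, -0, 1.139, -0.085], TCP at [0.185, -0.518, 0.2] pointing down, gripper open.
Joint ranges: [-2.75, 2.75], [-0.79, 2.1], [0.01, 2.65], [-1.57, 4.71], [0.07, 3.14], [-2.87, 2.87]. Speed limits (rad/s): [2.22, 2.22, 2.79, 3.14, 3.14, 3.14].

### API

Orientations are given as a 3x3 rotation matrix whose columns are the frame's x, y, z axes.
In Python, from rig import env gives the robot as it stands. Calls block until the motion is done:
- env.move_ptp(position, orientation): joint-space move of the TCP to a pose.
- env.move_straight(position, orientation=None, feed=0.15): straight line of the TCP; orientation=None keeps the orientation; feed is the mean speed in m/s.
- env.movej(angles): joint-space move.
- env.gripper_open() and env.close_gripper(): open the fingers fully, or close them until they stop; the grip force is fixed at half the most.
- env.wait(seconds).
- env.inverse_kinematics(position, orientation): joint angles nearest the present ones, or None.
- env.observe(): the state.
- env.get_image(name): name is "scene" or "side" or "wrist"; returns a dict with "frame" (384x512x3 uint8, blue, green, red), "z_map" (384x512 float32, m along the optical axis (not along the pixel's ray), 0 where there is no reading), "vertical_fov" (degrees; the focal length in pixels is half the picture's height over the tangent of half this angle, whatever the lens; pixels are square), "cx", "cy" (the principal point, pixels), "T" (4x4, takes a point from camera to world coordinates); the wrist camera has in their place "mount" (4x4, takes a point from camera to tool coordinates, whose origin is the TCP and whose axes are the flange's). Camera axes: x right, y up, looking along -z (the intrinsics and any distortion apply to the point x, -y, -z); pixel columns grow to the right and rows downward; lengths in m; the calibration is good to about 2 mm. A picture is of the moment at which its call begins: read the wrist's pose just before it.
A pose or a line that the arm cannot do raises env.Unreachable and nothing moves.
- env.hand_in(): hands the job in, once; it reports no verdict.
The state is a dict: "t": time; "joints": joint angles; "joint_vel": joint speeds; "effort": joint torques, N m; "tcp_pos": TCP position; "tcp_rot": TCP orientation; "wrist_force": force on the tool from outside, world axes, zero at the start; "torque": the same for the moment, N m; "opening": finger opening in m.
Only numpy, scipy, OpenCV 4.12 (cv2) and the standard library are available. Lean on these libraries where they do the work, as an engineer would, in place of code of your own. Each camera call takes 0.05 s, during which the arm holds its last target. There are 200 camera calls.

### The job

Help change over the light-sensitive samples in the tube roller mixer (white, with an amber hood): take the upright purple-capped tube from the rack and lay it on its side in the two grey V saddles on the mixer's console, lowered in rather than dropped, with its cap overhanging the mixer's outer right-hand edge, and let go of it. Then take the sprung hood with the fingers at its steel handle and raise it some five degrees past its balance point (which is about 49 degrees open), so that you know its springs take over, but do not let it go on toward wide open; ease it back to a few degrees below the balance point, where it would sink shut over the samples by itself if ever let go. Finish while still holding it there, at rest, so that a colleague can reach in under it, and leave the other tube, the cups and the timer where they are.

Things in the scene. Friction and masses are not known exactly. Their poses are not given: they have to be found in the camera images.
- purple_tube: sample tube with a PURPLE screw cap, 86 mm long, 12 g, upright in the tube rack at the start. Origin at the end of its rounded foot, z along the tube from foot to cap. Body 13 mm in diameter, z 0 to 67 mm; cap 16 mm in diameter, z 67 to 86 mm. In the rack its foot is 32 mm above the worktop and the rack's top is at 55 mm, so its upper 63 mm are clear; 1.5 mm of play
- purple_cap (a point): point on the purple tube's axis in the middle of its cap, 76 mm from the foot's end; axes as the tube's. The tube balances about 51 mm from the foot's end
- purple_foot (a point): point on the purple tube's axis 6 mm from the foot's end; axes as the tube's
- gold_tube: a like tube with a gold cap in the same rack, to be left where it is; origin and axes as the purple tube's. The two tubes stand 56 mm apart along the rack's length; which is where changes
- rack: clear tube rack 43 (x) x 121 (y) x 55 mm, fixed to the worktop; origin at the centre of its underside, y along its length. Both tubes stand 9 mm to its -x side, 28 mm from its middle along y. A fixed white towel dispenser, 198 mm high, stands between rack and mixer (x 0.36 to 0.58, y -0.07 to 0.09 m in the robot's frame): carry things over or before it
- mixer: tube roller mixer, fixed; origin at its underside, x from its front (toward the robot) to its back, y to the left seen from the robot, z up. White housing x -102 to 102, y -134 to 150 mm, top at z = 50 mm. The amber hood covers the rollers at y -36 to 146 and is 127 mm high (z) when shut, front face at x -77; the console at y -134 to -50 carries only the cradle
- cradle (a point): two grey saddles with 90 degree V notches, 9 mm thick, 21 mm either side of this point along y, notch rims 12, cheeks 18 mm either side of its axis. This point is on the axis of a lying tube (along y, 82 mm above the worktop); axes as the mixer's. The housing ends 29 mm from here toward -y. The tube lies right with its cap toward -y over that edge, mid-cap 41 mm from here
- hood (a joint): opening angle of the hood, rad: 0 shut, 1.45 wide open at its stop. The hood (0.9 kg) turns up and back about a level axis at its rear; torsion springs carry part of its weight. Balance point 0.85 rad (49 degrees): below it the hood sinks shut by itself, above it the springs take it wide open. Lifting force at the handle 1.7 N when shut, 0 at the balance point, -1.3 N at 1.2 rad; little friction
- hood_handle (a point): middle of the hood's handle, a round steel bar 12 mm thick, straight for 74 mm along the mixer's y, its axis 36 mm in front of the plate it stands on. With the hood shut it is 93 mm above the worktop and 16 mm in front of the housing. It turns with the hood and can turn between gripping fingers, so the tool may keep pointing down; axes as the mixer's when shut
- hood_hinge (a point): point on the hood's hinge axis (along the mixer's y) in line with the handle's middle, 62 mm above the worktop; the shut handle is 208 mm in front of it and 31 mm higher. Axes turn with the hood. A fixed monitor stands behind the mixer, its screen from about x = 0.72 m on in the robot's frame
- yellow_cup: specimen cup with yellow lid, 62 mm wide, 67 mm high, bystander; origin under its centre
- blue_cup: specimen cup with blue lid, 62 mm wide, 67 mm high, bystander; origin under its centre
- timer: white lab timer 62 x 66 x 20 mm, bystander; origin under its centre

How it is judged:
On the way, in this order (a step that is already met when the one before it is completed fails the run):
1. the purple-capped tube lies let go in the cradle, cap over the outer edge (x of purple_cap in the frame of cradle between -0.006 and 0.006 m and x of purple_foot in the frame of cradle between -0.006 and 0.006 m and z of purple_cap in the frame of cradle between -0.006 and 0.006 m and z of purple_foot in the frame of cradle between -0.006 and 0.006 m and y of purple_cap in the frame of cradle between -0.053 and -0.029 m and contact force between the fingers and purple_tube below 0.05 N and linear speed of purple_tube below 0.03 m/s), for 0.2 s.
2. the fingers have raised the hood clearly past its balance point (value of joint hood above 0.9 rad and contact force between the fingers and hood above 0.05 N), for 0.1 s.
At the end, for the whole second after the job is handed in: The purple-capped tube lies untouched in the cradle (axis within 6 mm of the cradle's, cap toward the outer edge within 12 mm of its place), and the fingers hold the hood still at 0.62 to 0.82 rad, 2 to 13 degrees below its balance point, after raising it past 0.90 rad (all of step 1 and value of joint hood between 0.62 and 0.82 rad and velocity of joint hood between -0.05 and 0.05 rad/s and contact force between the fingers and hood above 0.05 N and contact force between purple_tube and hood below 0.05 N); the arm keeps its last pose, push and grip.
It fails at once if the hood flies wide open (beyond 1.2 rad) (value of joint hood above 1.2 rad).
It fails at once if the purple tube is dropped from a height (out of the fingers more than 25 mm above its place) (height (world z) of purple_foot above 0.107 m and contact force between the fingers and purple_tube below 0.01 N).
It fails at once if another tube, a cup or the timer is disturbed (distance of gold_tube from where it was at the start of the episode above 0.02 m or distance of any of yellow_cup, blue_cup, timer from where it was at the start of the episode above 0.03 m).
It also fails if it takes over 66 s, if anything falls off the work surface, if the arm or the gripper's body presses on something with over 40 N, if the wrist force passes 120 N, or if a joint passes its speed limit or range.

## Working session

There is one attempt and no reset: what is moved stays moved. The work goes in short steps, each a Python script; the robot and the scene stay as the last script left them, time stands still between calls to the robot, and variables do not carry over. Pictures are saved under pics/ and viewed, about 8 in all and at most 12, crops included, and the job is handed in when it is done.

```bash
mkdir -p pics; ls
python3 - <<'E'
from rig import env
import cv2,numpy as np,pickle
s=env.observe();print(s['t'],s['tcp_pos'],s['tcp_rot'])
d={}
for n in("scene","side"):
    d[n]=env.get_image(n);cv2.imwrite(f"pics/{n}0.png",cv2.resize(d[n]['frame'],(800,600)))
    print(n,{k:v for k,v in d[n].items() if k not in('frame','z_map')})
pickle.dump(d,open('im0.pkl','wb'))
E
```

```text
pics
0.0 [ 0.18531712 -0.51746621  0.19982035] [[ 9.41474729e-01  3.37083439e-01 -2.99843920e-04]
 [ 3.37083562e-01 -9.41474117e-01  1.07685878e-03]
 [ 8.06959710e-05 -1.11490778e-03 -9.99999375e-01]]
scene {'vertical_fov': 55.533800602179625, 'cx': 257.90463000187634, 'cy': 185.98481106204014, 'T': array([[-0.56568138,  0.43050371, -0.7033286 , -0.10686084],
       [-0.82438749, -0.31565689,  0.46983614,  0.44882432],
       [-0.01974431,  0.84559286,  0.5334631 ,  0.63259606],
       [ 0.        ,  0.        ,  0.        ,  1.        ]])}
side {'vertical_fov': 43.022371532383126, 'cx': 260.23667376324784, 'cy': 187.03804616955642, 'T': array([[ 0.40993669,  0.68750086, -0.59941178, -0.41187141],
       [-0.91207579,  0.31498788, -0.26248883, -0.45493753],
       [ 0.00834615,  0.65431277,  0.75617798,  1.35070661],
       [ 0.        ,  0.        ,  0.        ,  1.        ]])}
```

View pics/scene0.png

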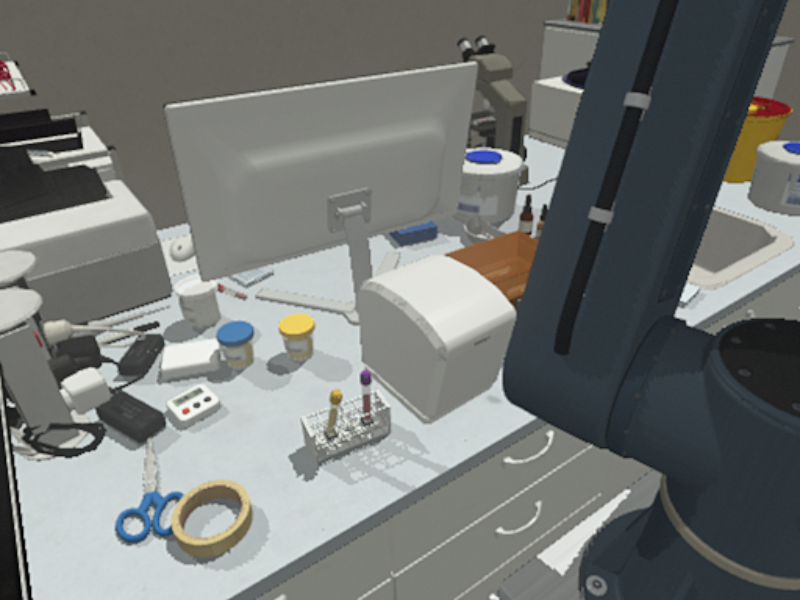

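View pics/side0.png

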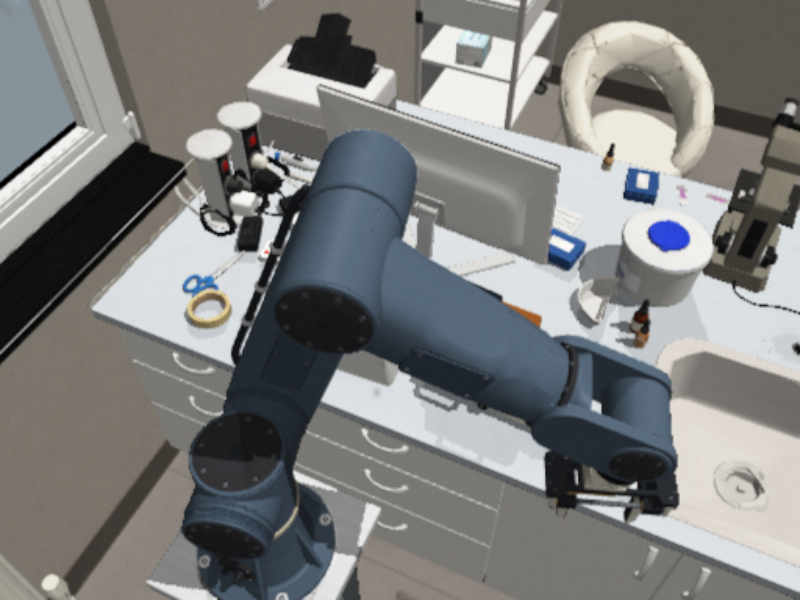

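The scene view shows the purple cap at (366,375), gold at (336,396), and the mixer behind the dispenser at about (495,265). The arm blocks the mixer in the side view. I'll locate the tubes by depth.

```bash
cat > h.py <<'E'
from rig import env
import cv2,numpy as np,pickle
def cloud(im,T=None):
    T=im.get('T') if T is None else T
    z=im['z_map'];h,w=z.shape;f=h/2/np.tan(np.radians(im['vertical_fov'])/2)
    v,u=np.mgrid[:h,:w];P=np.stack([(u-im['cx'])/f*z,-(v-im['cy'])/f*z,-z],-1)
    P=P@T[:3,:3].T+T[:3,3];P[z==0]=np.nan;return P
def wrist():
    s=env.observe();W=np.eye(4);W[:3,:3]=s['tcp_rot'];W[:3,3]=s['tcp_pos']
    im=env.get_image('wrist');return im,cloud(im,W@im['mount'])
E
python3 - <<'E'
from h import *
d=pickle.load(open('im0.pkl','rb'))
im=d['scene'];P=cloud(im);hsv=cv2.cvtColor(im['frame'],cv2.COLOR_BGR2HSV)
k=1.5625
def reg(m,n,box):
    x0,x1,y0,y1=[int(a/k) for a in box];M=np.zeros(m.shape,bool);M[y0:y1,x0:x1]=m[y0:y1,x0:x1]
    M&=~np.isnan(P[...,0]);Q=P[M];print(n,len(Q),np.median(Q,0).round(4),Q.min(0).round(3),Q.max(0).round(3))
H,S,V=[hsv[...,i].astype(int) for i in range(3)]
reg((H>120)&(H<165)&(S>90),'purple',(350,385,360,395))
reg((H>12)&(H<30)&(S>120),'gold',(322,348,385,408))
reg((H>20)&(H<35)&(S>150),'yellow',(275,320,310,345))
reg((H>95)&(H<125)&(S>130),'blue',(212,258,318,350))
M=(H>3)&(H<18)&(S>150)
reg(M,'hood',(440,545,220,300))
# dispenser, table check
for p in [(250,420),(440,280)]: print(P[int(p[1]/k),int(p[0]/k)])
E
```

```text
purple 39 [0.4274 0.1587 0.1127] [0.423 0.153 0.102] [0.434 0.164 0.118]
gold 50 [0.4176 0.2107 0.11  ] [0.414 0.202 0.098] [0.424 0.216 0.117]
yellow 45 [0.6715 0.1512 0.0674] [0.635 0.13  0.063] [0.686 0.188 0.069]
blue 215 [0.7014 0.2538 0.0676] [0.676 0.225 0.064] [0.731 0.282 0.07 ]
hood 737 [ 0.5395 -0.2227  0.1282] [ 0.455 -0.503  0.005] [ 0.756 -0.129  0.131]
[0.56013    0.29269812 0.00082066]
[0.45716945 0.00803898 0.19980276]
```

Tube estimates are consistent: cap height about 0.11, spacing about 54 mm. Next I'll look at the mixer from above with the wrist camera.

Run:
```python
from h import *
D=np.array([[1,0,0],[0,-1,0],[0,0,-1.]])
env.move_straight([0.25,-0.45,0.42])
env.move_ptp([0.42,-0.27,0.45],D)
im,P=wrist();print(im['mount'].round(3).tolist(),im['vertical_fov'],[k for k in im])
cv2.imwrite('pics/w1.png',cv2.resize(im['frame'],(800,600)));pickle.dump((im,P),open('w1.pkl','wb'))
print(env.observe()['t'],env.observe()['tcp_pos'])
```

```text
[[0.001, 0.963, 0.27, 0.075], [1.0, -0.0, -0.002, 0.0], [-0.002, 0.27, -0.963, -0.184], [0.0, 0.0, 0.0, 1.0]] 66.50916928079643 ['frame', 'z_map', 'vertical_fov', 'cx', 'cy', 'mount']
2.875 [ 0.41950528 -0.27083229  0.44964014]
```

View pics/w1.png

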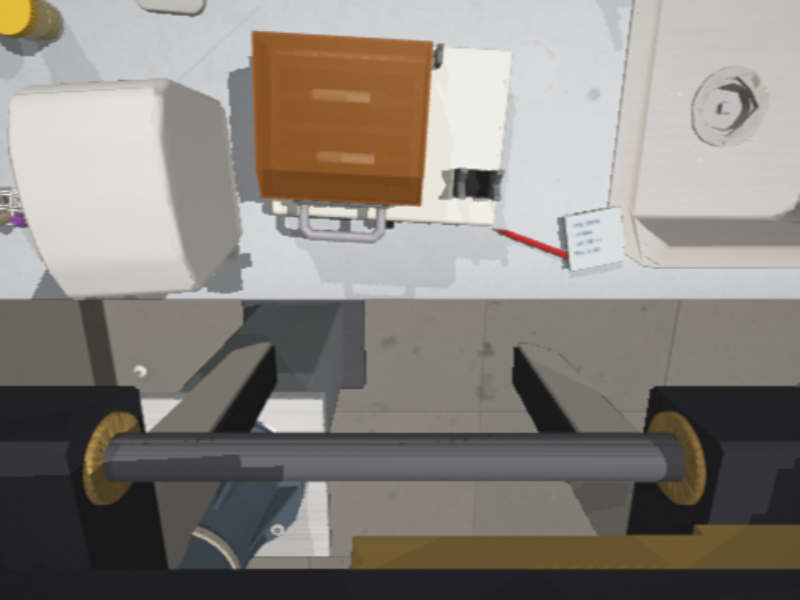

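The mixer view shows the amber hood at (253–433, 31–205), the handle bar at about (342,237), and the dark saddles at about (458,183) and (495,183). The mixer is slightly yawed. I'll enlarge the crop and take points.

Run:
```python
from h import *
im,P=pickle.load(open('w1.pkl','rb'))
x0,y0,w,h=160,85,180,75
c=cv2.resize(im['frame'][y0:y0+h,x0:x0+w],None,fx=4.4,fy=4.4,interpolation=cv2.INTER_CUBIC)
cv2.imwrite('pics/w1c.png',c)
# housing top: z 0.045..0.055 in mixer area
M=(abs(P[...,2]-0.05)<0.004)
box=np.zeros(M.shape,bool);box[20:148,160:335]=1
Q=P[M&box];r=cv2.minAreaRect((Q[:,:2]*1000).astype(np.float32));print('housing top',len(Q),r,cv2.boxPoints(r).round(1).tolist(),np.median(Q[:,2]))
hsv=cv2.cvtColor(im['frame'],cv2.COLOR_BGR2HSV)
A=(hsv[...,0]>3)&(hsv[...,0]<20)&(hsv[...,1]>140)&box&(P[...,2]>.1)
Q=P[A];r=cv2.minAreaRect((Q[:,:2]*1000).astype(np.float32));print('hood',len(Q),r,cv2.boxPoints(r).round(1).tolist(),Q[:,2].max())
# handle: z .08-.105, in front
b=np.zeros(M.shape,bool);b[130:158,185:255]=1
A=b&(abs(P[...,2]-.096)<.007);v,u=np.where(A);Q=P[A];print('handle',len(Q),u.min(),u.max(),v.min(),v.max())
r=cv2.minAreaRect((Q[:,:2]*1000).astype(np.float32));print(r,cv2.boxPoints(r).round(1).tolist())
b=np.zeros(M.shape,bool);b[100:135,280:330]=1
A=b&(P[...,2]>.062)&(P[...,2]<.1);Q=P[A];r=cv2.minAreaRect((Q[:,:2]*1000).astype(np.float32));print('saddle',len(Q),r,cv2.boxPoints(r).round(1).tolist(),Q[:,2].max())
```

```text
housing top 5803 ((530.865966796875, -261.5835876464844), (282.5693359375, 202.71119689941406), 86.97114562988281) [[422.20001220703125, -397.29998779296875], [624.5999755859375, -408.0], [639.5, -125.9000015258789], [437.1000061035156, -115.0999984741211]] 0.05017940189710701
hood 11208 ((538.1934204101562, -215.61715698242188), (179.87939453125, 162.29051208496094), 86.93891906738281) [[452.3999938964844, -301.1000061035156], [614.4000244140625, -309.79998779296875], [624.0, -130.10000610351562], [462.0, -121.5]] 0.131326448071587
handle 608 189 248 130 155
((432.5868835449219, -210.4881591796875), (105.83491516113281, 45.98540115356445), 87.2542953491211) [[407.1000061035156, -262.20001220703125], [453.0, -264.3999938964844], [458.1000061035156, -158.6999969482422], [412.20001220703125, -156.5]]
saddle 251 ((475.1452331542969, -371.54876708984375), (51.35501480102539, 35.639320373535156), 87.15019226074219) [[456.1000061035156, -396.29998779296875], [491.70001220703125, -398.1000061035156], [494.20001220703125, -346.79998779296875], [458.6000061035156, -345.0]] 0.08840150808377645
```

View pics/w1c.png

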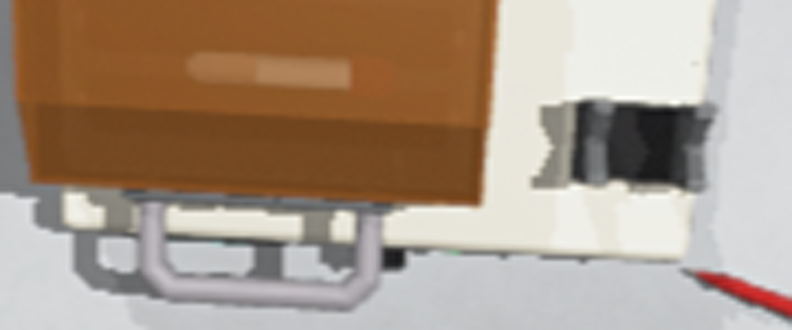

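The mixer measurements agree with the given sizes: housing 282.6×202.7, saddles 51.4×35.6, yaw −3.0°. That puts the cradle at (0.475,−0.3715), the handle at (0.4155,−0.2085) and the hinge x at 0.623. Next I'll check IK for a leaning cap grasp.

```bash
cat >> h.py <<'E'
yaw=np.radians(-3.03);MX=np.array([np.cos(yaw),np.sin(yaw),0]);MY=np.array([-np.sin(yaw),np.cos(yaw),0]);Z=np.array([0,0,1.])
CR=np.array([.4751,-.3715,.082]);HG=np.array([.6232,-.2195,.062])
def frame(z,y):
    z=z/np.linalg.norm(z);return np.stack([np.cross(y,z),y,z],1)
def Rpick(g,lean,e):   # g: horizontal unit vector purple->gold
    return frame(-g*np.sin(lean)-Z*np.cos(lean),e*np.cross(g,Z))
def Rplace(lean,e):    # same turn of the tube: cap toward -MY
    return frame(MY*np.cos(lean)-Z*np.sin(lean),e*MX)
def Rhood(p,e): return frame(MX*np.cos(p)-Z*np.sin(p),e*(MX*np.sin(p)+Z*np.cos(p)))
def hpos(th,off=0):
    a=np.arctan2(.031,.208)+th;r=np.hypot(.031,.208);return HG-MX*r*np.cos(a)+Z*r*np.sin(a)
E
python3 - <<'E'
from h import *
pu=np.array([.432,.156,.111]);g=np.array([-.16,.987,0])
f=lambda q:None if q is None else np.round(q,2).tolist()
for e in(1,-1):
  for L in(20,30,40,45):
    l=np.radians(L);R=Rpick(g,l,e);S=Rplace(l,e)
    print(e,L,'pick',f(env.inverse_kinematics(pu-.003*R[:,2],R)),'up',f(env.inverse_kinematics(pu+[0,0,.24],R)) is not None,
     'mid',env.inverse_kinematics([.45,-.1,.4],S) is not None,'place',f(env.inverse_kinematics(CR-.044*MY,S)))
  for p in(20,30,40,50,60):
    R=Rhood(np.radians(p),e);print('hood',e,p,[f(env.inverse_kinematics(hpos(t)-.003*R[:,2],R)) for t in(0,.5,.95)])
E
```

```text
1 20 pick [0.46, 0.39, 1.9, -0.4, 1.0, 0.54] up True mid True place [-1.04, 1.23, 0.82, 0.66, 2.14, -0.95]
1 30 pick [0.55, 0.45, 1.87, -0.54, 1.1, 0.71] up True mid True place [-1.03, 1.13, 0.91, 0.56, 1.99, -0.99]
1 40 pick [0.62, 0.53, 1.83, -0.66, 1.22, 0.83] up True mid True place [-1.01, 1.03, 1.02, 0.48, 1.83, -1.01]
1 45 pick [0.66, 0.58, 1.8, -0.71, 1.29, 0.89] up True mid True place [-0.99, 0.98, 1.07, 0.44, 1.75, -1.01]
hood 1 20 [None, [-1.02, 0.33, 2.49, 2.05, 1.05, -2.84], [-0.83, 0.21, 2.33, 2.07, 0.85, -2.59]]
hood 1 30 [None, [-0.95, 0.19, 2.43, 1.88, 0.79, -2.56], [-0.78, 0.12, 2.26, 1.78, 0.63, -2.24]]
hood 1 40 [[-0.98, 0.36, 2.47, 1.94, 0.72, -2.76], [-0.87, 0.1, 2.35, 1.55, 0.59, -2.15], [-0.72, 0.08, 2.16, 1.3, 0.52, -1.73]]
hood 1 50 [[-0.88, 0.27, 2.39, 1.63, 0.49, -2.34], [-0.79, 0.07, 2.25, 1.06, 0.52, -1.61], [-0.67, 0.08, 2.05, 0.78, 0.55, -1.2]]
hood 1 60 [[-0.79, 0.23, 2.3, 1.04, 0.4, -1.67], [-0.71, 0.08, 2.14, 0.59, 0.58, -1.11], [-0.61, 0.12, 1.92, 0.43, 0.69, -0.83]]
-1 20 pick [0.46, 0.39, 1.9, -0.4, 1.0, -2.6] up True mid True place [-1.04, 1.23, 
[... 291 characters left out ...]
6] up True mid True place [-0.99, 0.98, 1.07, 0.44, 1.75, 2.13]
hood -1 20 [[-1.16, 0.72, 2.54, 2.07, 1.27, -0.1], [-1.02, 0.33, 2.49, 2.05, 1.05, 0.3], [-0.83, 0.21, 2.33, 2.07, 0.85, 0.56]]
hood -1 30 [[-1.08, 0.52, 2.52, 2.06, 1.0, 0.11], [-0.95, 0.19, 2.43, 1.88, 0.79, 0.58], [-0.78, 0.12, 2.26, 1.78, 0.63, 0.9]]
hood -1 40 [[-0.98, 0.36, 2.47, 1.94, 0.72, 0.38], [-0.87, 0.1, 2.35, 1.55, 0.59, 0.99], [-0.72, 0.08, 2.16, 1.3, 0.52, 1.41]]
hood -1 50 [[-0.88, 0.27, 2.39, 1.63, 0.49, 0.8], [-0.79, 0.07, 2.25, 1.06, 0.52, 1.53], [-0.67, 0.08, 2.05, 0.78, 0.55, 1.95]]
hood -1 60 [[-0.79, 0.23, 2.3, 1.04, 0.4, 1.47], [-0.71, 0.08, 2.14, 0.59, 0.58, 2.04], [-0.61, 0.12, 1.92, 0.43, 0.69, 2.31]]
```

Run:
```python
from h import *
pu=np.array([.432,.156,.111]);g=np.array([-.16,.987,0])
L=np.radians(40);R=Rpick(g,L,1)
env.move_ptp([.42,.05,.42],R)
env.move_ptp(pu-.13*R[:,2],R)
im,P=wrist();pickle.dump((im,P),open('w2.pkl','wb'))
cv2.imwrite('pics/w2.png',cv2.resize(im['frame'],(640,480)))
hsv=cv2.cvtColor(im['frame'],cv2.COLOR_BGR2HSV).astype(int);H,S=hsv[...,0],hsv[...,1]
for n,m in(('purple',(H>120)&(H<165)&(S>80)),('gold',(H>12)&(H<30)&(S>120))):
    m&=(P[...,2]>.095)&(P[...,2]<.125)&(abs(P[...,0]-.43)<.05)&(abs(P[...,1]-.18)<.07);Q=P[m]
    T=Q[Q[:,2]>.1155];print(n,len(Q),np.median(Q,0).round(4),'top',len(T),T.mean(0).round(4) if len(T) else '',Q.min(0).round(3),Q.max(0).round(3))
print(env.observe()['t'])
```

```text
purple 207 [0.4353 0.1613 0.1105] top 35 [0.4357 0.1568 0.1162] [0.428 0.151 0.1  ] [0.444 0.165 0.117]
gold 303 [0.4245 0.2141 0.1107] top 26 [0.4252 0.2099 0.1158] [0.418 0.202 0.099] [0.434 0.218 0.117]
5.4167
```

View pics/w2.png

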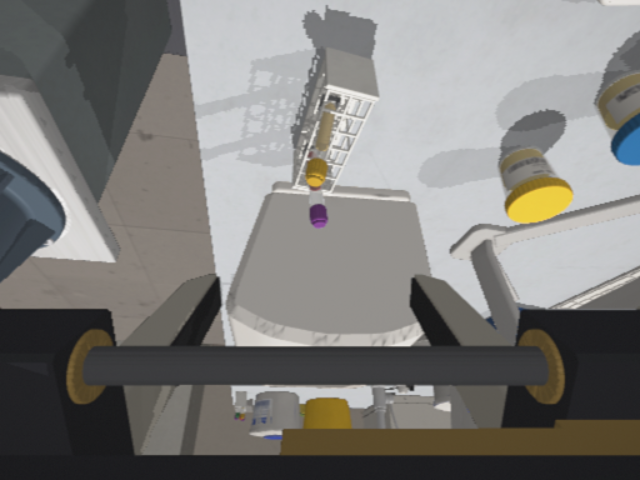

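The wrist view shows the purple cap at (318,215), centred between the fingers, with gold at (315,172) behind it. The refined purple axis is (0.436,0.157). I'll grasp and lift.

Run:
```python
from h import *
pu=np.array([.436,.157,.111]);g=np.array([-.16,.987,0])
L=np.radians(40);R=Rpick(g,L,1)
env.move_straight(pu-.003*R[:,2],R,feed=.1)
print(env.observe()['wrist_force'].round(2))
env.close_gripper();s=env.observe();print(s['opening'],s['tcp_pos'],s['wrist_force'].round(2))
env.move_straight(pu-.003*R[:,2]+[0,0,.04],R,feed=.1)
env.move_straight(pu-.003*R[:,2]+[0,0,.245],R,feed=.25)
s=env.observe();print(s['opening'],s['wrist_force'].round(2),s['t'])
S=Rplace(L,1)
env.move_ptp([.44,-.1,.42],S)
env.move_ptp(CR-.044*MY-.003*S[:,2]+[0,0,.12],S)
s=env.observe();print(s['opening'],s['t'])
im=env.get_image('scene');cv2.imwrite('pics/s1.png',cv2.resize(im['frame'][100:330,200:512],None,fx=2.5,fy=2.5,interpolation=cv2.INTER_CUBIC))
im,P=wrist();pickle.dump((im,P),open('w3.pkl','wb'))
cv2.imwrite('pics/w3.png',cv2.resize(im['frame'],(800,600)))
```

```text
[-0.4 -0.5  0.6]
0.0002671844755901045 [0.43569746 0.15890587 0.11329524] [ 0.95 -0.48  0.43]
0.0006131828398859056 [-0.93  0.02 -0.31] 9.8
0.000386645032508847 12.9167
```

View pics/w3.png

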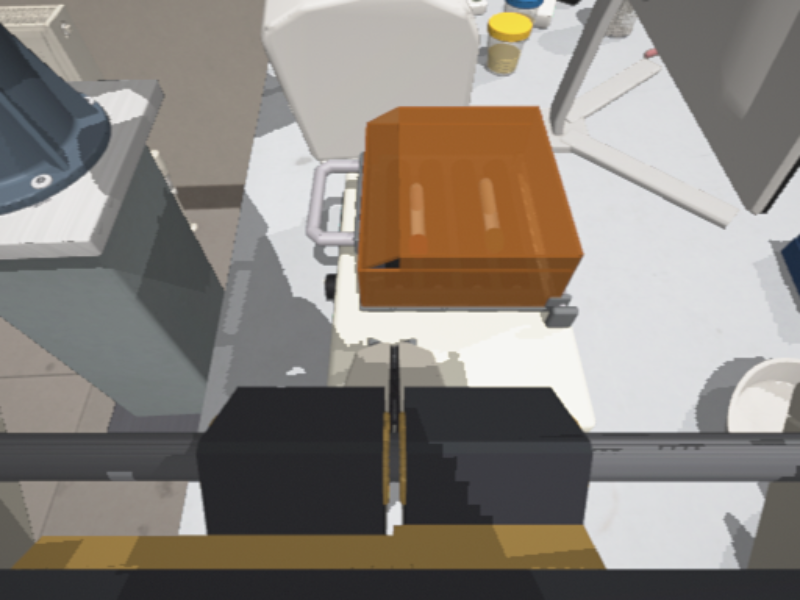

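The opening is 0, so the grasp missed. The wrist view shows empty, closed fingers over the console. I'll go back and look at the rack.

Run:
```python
from h import *
g=np.array([-.16,.987,0])
L=np.radians(40);R=Rpick(g,L,1);S=Rplace(L,1)
env.gripper_open()
env.move_ptp([.44,-.1,.42],S)
env.move_ptp(np.array([.436,.157,.111])-.13*R[:,2],R)
im,P=wrist();pickle.dump((im,P),open('w4.pkl','wb'))
hsv=cv2.cvtColor(im['frame'],cv2.COLOR_BGR2HSV).astype(int);H,S=hsv[...,0],hsv[...,1]
for n,m in(('purple',(H>120)&(H<165)&(S>80)),('gold',(H>12)&(H<30)&(S>120))):
    m&=(P[...,2]>.095)&(P[...,2]<.125)&(abs(P[...,0]-.43)<.05)&(abs(P[...,1]-.18)<.07);Q=P[m];v,u=np.where(m)
    print(n,len(Q),np.median(Q,0).round(4),Q.min(0).round(3),Q.max(0).round(3),u.min(),u.max(),v.min(),v.max())
print(env.observe()['t'])
a=cv2.resize(im['frame'][20:240,160:352],None,fx=2.6,fy=2.6,interpolation=cv2.INTER_CUBIC)
sc=env.get_image('scene');b=cv2.resize(sc['frame'][220:320,170:290],None,fx=2.5,fy=2.5,interpolation=cv2.INTER_CUBIC)
o=np.zeros((600,800,3),np.uint8);o[:a.shape[0],:a.shape[1]]=a;o[:b.shape[0],500:500+b.shape[1]]=b[:,:300];cv2.imwrite('pics/c4.png',o)
```

```text
purple 213 [0.4353 0.1612 0.1107] [0.428 0.151 0.099] [0.444 0.165 0.117] 245 258 164 182
gold 302 [0.4245 0.2141 0.1105] [0.417 0.203 0.099] [0.433 0.218 0.117] 241 257 127 149
17.8
```

View pics/c4.png

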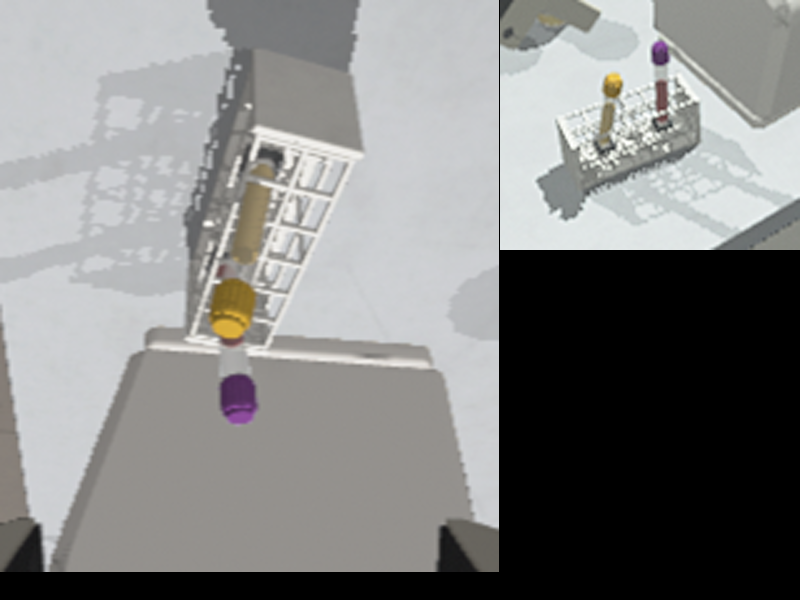

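The tube is undisturbed in the rack. I'll check the fingertips' real position in the tool frame from depth, with the fingers open and closed.

Run:
```python
from h import *
for n in('w4','w3'):
    im,_=pickle.load(open(n+'.pkl','rb'));C=cloud(im,im['mount'])
    print(n,im['mount'].round(4).tolist())
    m=(C[...,2]<.05)&(abs(C[...,1])<.09)
    for lo in np.arange(-.1,.05,.01):
        q=C[m&(C[...,2]>=lo)&(C[...,2]<lo+.01)]
        if len(q):print(round(lo,2),len(q),q.min(0).round(3),q.max(0).round(3))
    if n=='w4':print('cap',C[173,251].round(4))
s=env.observe();print(s['tcp_pos'],s['tcp_rot'].round(3).tolist(),np.array(s['joints']).round(3))
```

```text
w4 [[0.0007, 0.9626, 0.2708, 0.0745], [1.0, -0.0007, -0.0002, 0.0006], [-0.0, 0.2708, -0.9626, -0.1843], [0.0, 0.0, 0.0, 1.0]]
-0.1 984 [-0.011 -0.048 -0.1  ] [ 0.008  0.05  -0.09 ]
-0.09 460 [-0.01  -0.062 -0.09 ] [ 0.01   0.063 -0.08 ]
-0.08 1173 [-0.01  -0.063 -0.08 ] [ 0.01   0.064 -0.07 ]
-0.07 1093 [-0.004 -0.062 -0.07 ] [ 0.01   0.063 -0.06 ]
-0.06 1002 [-0.008 -0.061 -0.06 ] [ 0.01   0.063 -0.05 ]
-0.05 842 [-0.008 -0.061 -0.05 ] [ 0.009  0.062 -0.04 ]
-0.04 676 [-0.008 -0.061 -0.04 ] [ 0.009  0.061 -0.03 ]
-0.03 521 [-0.008 -0.06  -0.03 ] [ 0.009  0.061 -0.02 ]
-0.02 64 [-0.008 -0.053 -0.02 ] [ 0.009  0.054 -0.018]
cap [ 0.0045 -0.0004  0.1266]
w3 [[0.0003, 0.9626, 0.2709, 0.0747], [1.0, -0.0004, 0.0004, 0.0007], [0.0005, 0.2709, -0.9626, -0.1844], [0.0, 0.0, 0.0, 1.0]]
-0.1 16 [-0.009 -0.001 -0.091] [-0.006  0.002 -0.09 ]
-0.09 4 [-0.008 -0.001 -0.09 ] [-0.006  0.002 -0.089]
-0.08 53 [-0.008 -0.002 -0.079] [ 0.009  0.003 -0.07 ]
-0.07 143 [-0.003 -0.002 -0.07 ] [ 0.01   0.003 -0.06 ]
-0.06 360 [ 0.003 -0.015 -0.06 ] [ 0.01   0.016 -0.05 ]
-0.05 485 [ 0.007 -0.015 -0.05 ] [ 0.01   0.016 -0.04 ]
-0.04 399 [ 0.007 -0.015 -0.04 ] [ 0.01   0.015 -0.03 ]
-0.03 256 [ 0.007 -0.014 -0.03 ] [ 0.01   0.015 -0.02 ]
-0.02 20 [ 0.007 -0.006 -0.02 ] [ 0.009  0.007 -0.018]
[0.4231233  0.23867618 0.21076378] [[-0.121, 0.987, 0.102], [0.757, 0.158, -0.634], [-0.642, -0.0, -0.766]] [ 0.746  0.469  1.63  -0.566  1.492  0.765]
```

Depth shows the real fingertips at tool z = −18 mm, not +14 mm. The physical fingers end 32 mm short of the documented TCP, which explains the miss. The wrist-based world points were consistent (housing at z = 0.050), so I'll apply a 32 mm tool-length correction and grasp again, with a stop if the opening is wrong.

```bash
cat >> h.py <<'E'
OFF=.029   # real tips at tool z=-.018: gripped point 11 mm behind the tips
def tcp(p,R): return np.asarray(p)+OFF*R[:,2]
E
python3 - <<'E'
from h import *
pu=np.array([.436,.157,.111]);g=np.array([-.16,.987,0])
L=np.radians(40);R=Rpick(g,L,1);S=Rplace(L,1)
env.move_straight(tcp(pu,R),R,feed=.12)
print(env.observe()['wrist_force'].round(2))
env.close_gripper();s=env.observe();print(s['opening'],s['tcp_pos'],s['wrist_force'].round(2),s['t'])
if s['opening']<.012: raise SystemExit('missed')
env.move_straight(tcp(pu,R)+[0,0,.04],R,feed=.1)
env.move_straight(tcp(pu,R)+[0,0,.245],R,feed=.25)
s=env.observe();print(s['opening'],s['wrist_force'].round(2),s['t'])
if s['opening']<.012: raise SystemExit('lost')
env.move_ptp(tcp([.44,-.1,.42],S),S)
env.move_ptp(tcp(CR-.044*MY+[0,0,.09],S),S)
s=env.observe();print(s['opening'],s['t'])
im,P=wrist();pickle.dump((im,P),open('w5.pkl','wb'))
cv2.imwrite('pics/w5.png',cv2.resize(im['frame'],(800,600)))
E
```

```text
[-0.82  0.52 -0.28]
0.01587882062237105 [0.43849215 0.13835028 0.0887049 ] [-1.88 -1.11  0.66] 20.525
0.015425675144678002 [ 0.31 -0.34 -0.54] 22.0417
0.0158805549015637 25.1333
```

View pics/w5.png

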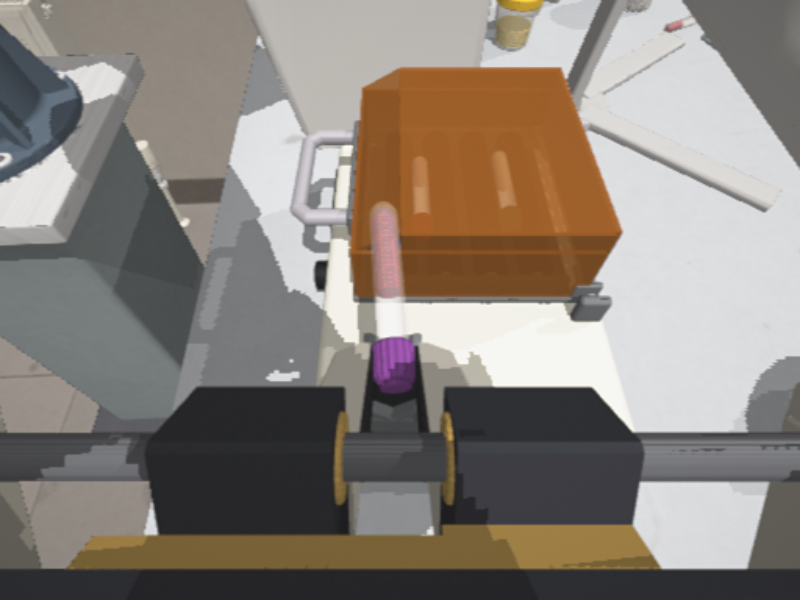

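The tube is held at the cap, around (393,365), with its body running to (383,207). I'll fit its axis and the cap end from depth before lowering.

Run:
```python
from h import *
im,P=pickle.load(open('w5.pkl','rb'))
Q=P[128:250,228:272].reshape(-1,3);Q=Q[(Q[:,2]>.145)&(Q[:,2]<.2)]
d=Q-CR;M=np.stack([d@MX,d@MY,d[:,2]],1);M=M[(abs(M[:,0])<.02)]
print(len(M),M.min(0).round(4),M.max(0).round(4))
for lo in np.arange(-.06,.05,.01):
    q=M[(M[:,1]>=lo)&(M[:,1]<lo+.01)]
    if len(q):print(round(lo,2),len(q),'x',q[:,0].min().round(4),q[:,0].max().round(4),q[:,0].mean().round(4),'ztop',np.percentile(q[:,2],95).round(4))
```

```text
3053 [-0.0131 -0.0598  0.0783] [0.0127 0.0356 0.1172]
-0.06 166 x -0.0112 0.0109 -0.0021 ztop 0.1162
-0.05 681 x -0.0121 0.0118 0.0003 ztop 0.1059
-0.04 541 x -0.0131 0.0126 -0.0001 ztop 0.0989
-0.03 324 x -0.0121 0.0127 -0.0003 ztop 0.0991
-0.02 293 x -0.0078 0.0055 -0.0011 ztop 0.1001
-0.01 279 x -0.0079 0.005 -0.0018 ztop 0.1014
0.0 262 x -0.0088 0.0044 -0.0026 ztop 0.1024
0.01 233 x -0.0098 0.0031 -0.0033 ztop 0.1036
0.02 218 x -0.01 0.0025 -0.004 ztop 0.1048
0.03 56 x -0.01 0.0018 -0.0039 ztop 0.1049
```

Body sizes check out: 13 mm wide, foot end at +35.6. The tube sits rotated in the grip, about 6.7° foot-up and 3.7° in yaw. I'll turn the tool to level it, lower with force feedback, and release.

Run:
```python
from h import *
from scipy.spatial.transform import Rotation as Ro
S=Rplace(np.radians(40),1)
d=MY-.065*MX+.117*Z;d/=np.linalg.norm(d)
ax=np.cross(d,MY);S2=Ro.from_rotvec(ax/np.linalg.norm(ax)*np.arcsin(np.linalg.norm(ax))).as_matrix()@S
pt=CR-.044*MY-.0007*MX
q=lambda dz:tcp(pt+[0,0,dz],S2)
env.move_straight(q(.07),S2,feed=.1)
im,P=wrist();Q=P[128:260,228:272].reshape(-1,3);e=Q-CR;M=np.stack([e@MX,e@MY,e[:,2]],1);M=M[(abs(M[:,0])<.02)&(M[:,2]>.055)]
for lo in(-.02,.02):
    r=M[(M[:,1]>=lo)&(M[:,1]<lo+.01)];print(lo,'x',(r[:,0].min()+r[:,0].max())/2,'z',np.percentile(r[:,2],95)-.0065,'rel.cmd',np.percentile(r[:,2],95)-.0065-.07)
env.move_straight(q(.01),S2,feed=.08);env.wait(.2)
f0=env.observe()['wrist_force']
for dz in np.arange(.004,-.0021,-.001):
    env.move_straight(q(dz),S2,feed=.03);env.wait(.05);f=env.observe()['wrist_force']-f0;print(round(dz,3),f.round(2))
    if f[2]>3:break
env.wait(.2);s=env.observe();print(s['opening'],s['t'])
im,P=wrist();pickle.dump((im,P),open('w6.pkl','wb'));cv2.imwrite('pics/w6.png',cv2.resize(im['frame'][90:290,180:320],None,fx=3,fy=3,interpolation=cv2.INTER_CUBIC))
np.save('S2.npy',S2)
```

```text
-0.02 x -0.000211597647510517 z 0.0706956569262458 rel.cmd 0.0006956569262457912
0.02 x -0.0004356066286713362 z 0.07034089747850746 rel.cmd 0.00034089747850744867
0.004 [ 0.57 -0.7   0.36]
0.003 [0.62 0.31 0.04]
0.002 [-0.32 -0.96 -0.07]
0.001 [ 1.05 -1.3   1.83]
0.0 [-1.04  0.23  5.55]
0.015483024550209844 28.5083
```

View pics/w6.png

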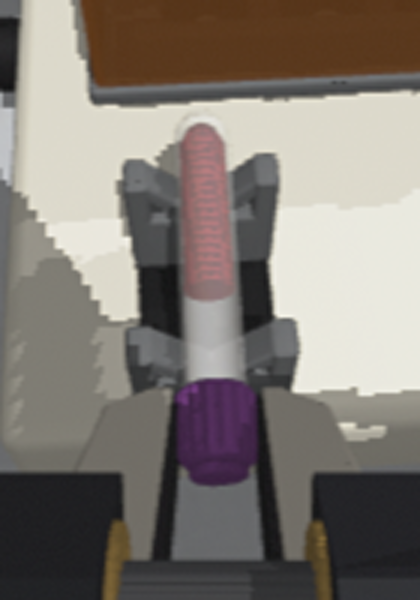

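The tube is seated in both saddles, with contact force 5.5 N at nominal height and the cap outside the edge. I'll release, retreat, check, and move to a pre-grasp before the handle.

Run:
```python
from h import *
S2=np.load('S2.npy')
env.gripper_open();env.wait(.1)
s=env.observe();env.move_straight(s['tcp_pos']-.12*S2[:,2],S2,feed=.15)
im,P=wrist()
hsv=cv2.cvtColor(im['frame'],cv2.COLOR_BGR2HSV).astype(int);H,Sa=hsv[...,0],hsv[...,1]
e=P-CR;M=np.stack([e@MX,e@MY,e[...,2]],-1)
m=(abs(M[...,0])<.02)&(M[...,1]>-.065)&(M[...,1]<.045)&(M[...,2]>-.012)&(M[...,2]<.02)
q=M[m&(H>120)&(H<165)&(Sa>80)];print('cap',len(q),q.min(0).round(4),q.max(0).round(4))
for lo in(-.012,.0,.025):
    r=M[m&(M[...,1]>=lo)&(M[...,1]<lo+.008)&(M[...,2]>.003)];print(lo,len(r),r[:,0].min().round(4),r[:,0].max().round(4),'z',(np.percentile(r[:,2],95)-.0065).round(4))
env.move_straight(env.observe()['tcp_pos']+[-.05,0,.17],S2,feed=.3)
R=Rhood(np.radians(30),-1);b=hpos(0);print('bar',b.round(4))
pre=tcp(b-.12*R[:,2],R);print('ik',[np.round(x,2) if (x:=env.inverse_kinematics(p,R)) is not None else None for p in(pre+[-.03,0,.15],pre,tcp(b,R),tcp(hpos(.95),R))])
env.move_ptp(pre+[-.03,0,.15],R);env.move_ptp(pre,R)
s=env.observe();print(s['t'],s['joints'].round(2) if hasattr(s['joints'],'round') else s['joints'])
im,P=wrist();pickle.dump((im,P),open('w7.pkl','wb'));cv2.imwrite('pics/w7.png',cv2.resize(im['frame'],(800,600)))
```

```text
cap 292 [-0.0081 -0.0497 -0.0118] [ 0.0092 -0.0246  0.0092]
-0.012 70 -0.0063 0.0052 z 0.0002
0.0 65 -0.0058 0.0051 z -0.0001
0.025 54 -0.0056 0.0052 z 0.0001
bar [ 0.4155 -0.2085  0.093 ]
ik [array([-1.55, -0.29,  2.49,  1.17,  1.22,  1.04]), array([-1.4 ,  0.31,  2.62,  1.67,  1.01,  0.25]), array([-0.99,  0.58,  2.47,  2.16,  1.  ,  0.08]), array([-0.73,  0.2 ,  2.22,  1.88,  0.6 ,  0.82])]
34.1917 [-1.4   0.31  2.62  1.67  1.01  0.25]
```

View pics/w7.png

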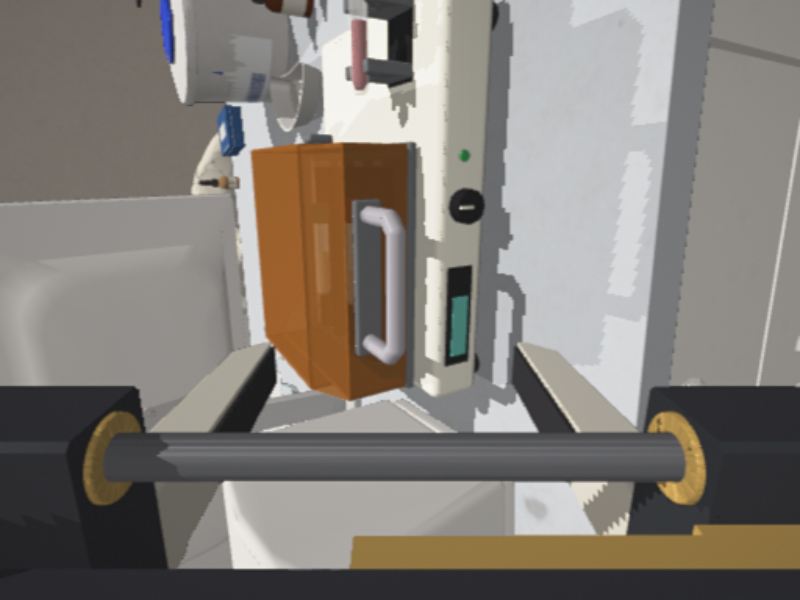

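The tube rests in the cradle: axis within 0.5 mm, cap end at −50 mm (nominal −51). The handle bar is at (397,285), between the fingers. I'll check its measured position against the plan, then go in and grip.

Run:
```python
from h import *
im,P=pickle.load(open('w7.pkl','rb'))
C=cloud(im,im['mount'])
for v in(155,170,185,200,210):
    q=C[v,240:266];w=P[v,240:266]
    k=np.nanargmin(q[:,2]);near=abs(q[:,2]-q[k,2])<.007
    print(v,'tool y',q[near,1].min().round(4),q[near,1].max().round(4),'z',q[k,2].round(4),'world',w[k].round(4))
R=Rhood(np.radians(30),-1);b=hpos(0)
env.move_straight(tcp(b,R),R,feed=.1)
env.wait(.1);f0=env.observe();print(f0['wrist_force'].round(2))
env.close_gripper();s=env.observe();print(s['opening'],(s['wrist_force']-f0['wrist_force']).round(2),s['tcp_pos']-tcp(b,R),s['t'])
```

```text
155 tool y -0.005 0.0053 z 0.0844 world [ 0.4085 -0.2406  0.097 ]
170 tool y -0.005 0.0054 z 0.0839 world [ 0.4084 -0.2266  0.0964]
185 tool y -0.005 0.0055 z 0.085 world [ 0.411  -0.2119  0.0975]
200 tool y -0.0051 0.0057 z 0.0847 world [ 0.4106 -0.197   0.0959]
210 tool y -0.0051 0.0058 z 0.0847 world [ 0.412  -0.1869  0.0976]
[-0.11 -0.03 -0.15]
0.010910974698889069 [ 0.63  0.14 -0.7 ] [-5.96229578e-05  1.59982810e-06 -1.20106583e-04] 36.9417
```

Gripped, opening 10.9 mm. I'll raise along the arc.

Run:
```python
from h import *
R=Rhood(np.radians(30),-1)
def go(th,feed):
    env.move_straight(tcp(hpos(th),R),R,feed=feed);s=env.observe();print(round(th,2),s['opening'].__round__(4),s['wrist_force'].round(1),round(s['t'],2))
    return s['opening']
ok=True
for th in np.arange(.08,.81,.08):
    if go(th,.06)<.008:ok=False;break
if ok:
    for th in(.86,.91,.95):go(th,.04)
    env.wait(.3)
    im,P=wrist();pickle.dump((im,P),open('w8.pkl','wb'));cv2.imwrite('pics/w8.png',cv2.resize(im['frame'],(640,480)))
```

```text
0.08 0.0113 [-5.8 -1.6 -1.8] 37.38
0.16 0.0108 [-5.1 -1.7 -0.9] 37.81
0.24 0.0111 [-4.  -2.1 -1. ] 38.24
0.32 0.0113 [-1.6 -3.7 -2. ] 38.67
0.4 0.0111 [-2.3 -3.7 -1.3] 39.11
0.48 0.0112 [-1.9 -4.1 -0.4] 39.54
0.56 0.0109 [ 0.8 -3.7 -2.8] 39.98
0.64 0.0109 [ 1.3 -4.8 -2.3] 40.41
0.72 0.0111 [ 0.1 -4.8 -1.7] 40.84
0.8 0.0112 [-0.7 -4.5 -1.6] 41.27
0.86 0.0115 [-1.5 -4.4 -0.9] 41.74
0.91 0.0113 [-0.7 -4.  -2.5] 42.16
0.95 0.0111 [ 0.9 -4.2 -1.2] 42.52
```

View pics/w8.png

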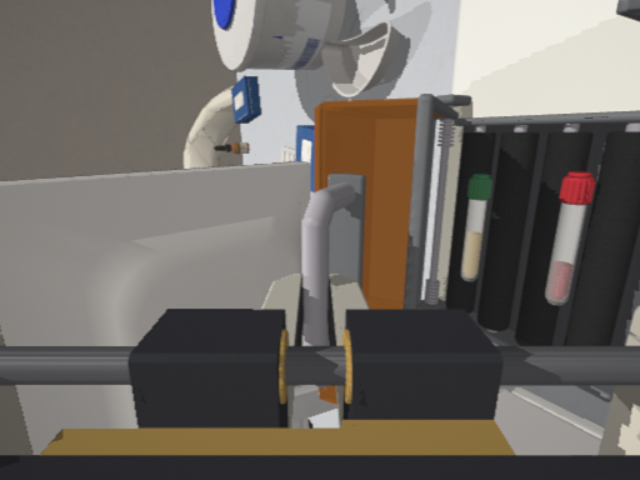

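The hood is open with the bar gripped, at (315,290), and the rollers and samples are visible below. I'll verify the angle from the bar and plate depth, then ease back to 0.72.

Run:
```python
from h import *
R=Rhood(np.radians(30),-1)
def chk(P):
    q=P[190:212,244:262].reshape(-1,3);e=q-HG;u=np.stack([e@MX,e[:,2]],1)
    u=u[(np.hypot(u[:,0],u[:,1])<.23)&(np.hypot(u[:,0],u[:,1])>.19)]
    c=np.median(u,0);print('bar surf',c.round(4),'angle',np.arctan2(c[1],-c[0])-.148,'r',np.hypot(*c))
    q=P[160:215,270:286].reshape(-1,3);q=q[~np.isnan(q[:,0])];q=q[abs(q[:,2]-np.median(q[:,2]))<.03];n=np.linalg.svd(q-q.mean(0))[2][2] if len(q)>10 else Z
    n=n*np.sign(n[2]);print('plate normal mx,my,z',(n@MX).round(3),(n@MY).round(3),n[2].round(3),'angle',np.arctan2(n[2],-(n@MX)))
chk(pickle.load(open('w8.pkl','rb'))[1])
for th in(.88,.80,.72):
    env.move_straight(tcp(hpos(th),R),R,feed=.04)
env.wait(.5);s=env.observe();print(s['opening'],s['wrist_force'].round(2),s['t'],np.abs(s['joint_vel']).max())
im,P=wrist();chk(P);pickle.dump((im,P),open('w9.pkl','wb'))
e=P-CR;M=np.stack([e@MX,e@MY,e[...,2]],-1);m=(abs(M[...,0])<.012)&(M[...,1]>-.03)&(M[...,1]<.04)&(M[...,2]>0)&(M[...,2]<.02);print('tube visible',m.sum(),M[m].min(0) if m.any() else '',M[m].max(0) if m.any() else '')
a=cv2.resize(im['frame'],(480,360));b=cv2.resize(env.get_image('side')['frame'][60:330,180:440],(320,332));o=np.zeros((360,800,3),np.uint8);o[:,:480]=a;o[:332,480:]=b;cv2.imwrite('pics/c9.png',o)
```

```text
bar surf [-0.1005  0.19  ] angle 0.9361461764231626 r 0.21499374595565166
plate normal mx,my,z 0.556 0.023 0.831 angle 2.1609282701507526
0.011114820200058943 [ 3.81  0.6  -3.75] 45.0167 0.0013808998960949546
bar surf [-0.1407  0.1633] angle 0.7114752317475307 r 0.21559187304136776
plate normal mx,my,z -1.0 -0.007 0.027 angle 0.026767973941719713
tube visible 784 [-1.19328077e-02  1.64598137e-02  1.68558847e-05] [0.01198337 0.0366379  0.00890164]
```

View pics/c9.png

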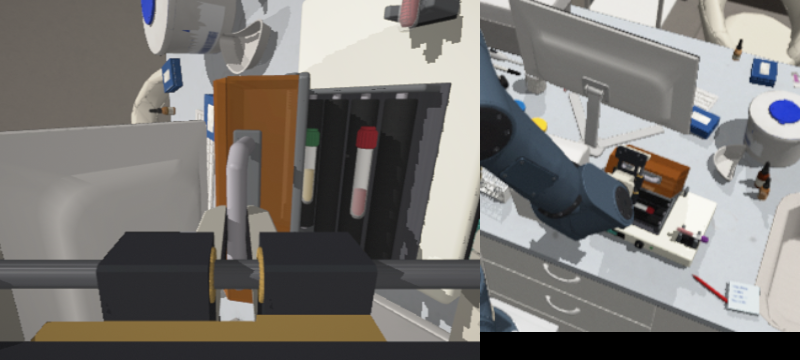

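The hood is held at rest. Bar depth gives 0.94 rad at the peak and 0.71 rad now. The side view shows the purple tube still in the cradle. Handing in.

```bash
python3 -c "
from rig import env
env.hand_in();s=env.observe();print(s['t'],s['opening'])"
```

```text
the job is handed in; nothing more can be done
the job is handed in; nothing more can be done
```

I handed the job in at about 45 s. The purple tube lies let go in the two saddles with its cap over the outer edge, and the fingers are still holding the hood below its balance point. No verdict was reported.

- **First grasp missed:** the fingers closed on nothing the first time, and I only noticed at the mixer. Depth readings put the real fingertips about 32 mm short of the documented tool point. After correcting for that the grasp held, and the first attempt had not moved the tube.
- **Tube:** it sat about 7° crooked in the grip, so I levelled it and lowered it until it touched, at 5.5 N. After release its axis measured within about 0.5 mm of the cradle's and its cap end was about 1 mm from its place. Later pictures still showed it there.
- **Hood:** I gripped it at the handle and raised it to a commanded 0.95 rad (0.94 measured from the bar) for about 0.3 s. I then eased it back to a commanded 0.72 rad (0.71 measured), and the arm was at rest with the bar still in the fingers.
- **Failed or missing checks:** a second angle check, fitting the handle's plate in the depth image, gave nonsense because it mixed in other surfaces. The hood angle therefore rests on the bar's position and the arm's own position. I did not measure the cups, the timer or the gold tube again at the end.

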